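Stow the spreader and tuck the utensil box's lid shut

TASK

Put the orange-handled spreader away in the open utensil box, then close the box with the blue lid that leans in the steel cradle: tuck a short edge of the lid, well slanted, into the slot under the box's grey hood, then straighten the lid down inside the raised end panel until it lies flat on the rim, lowering it under control rather than letting it drop. Leave everything else standing where it is.

Things in the scene. Friction and masses are not known exactly. Their poses are not given: they have to be found in the camera images.
- box: White open utensil box, fixed. x runs along its length from the grey hooded end (-x, facing the robot) to the raised end panel (+x), z up; origin on its underside. In mm: outside x -92..87; floor top z=4; cavity x -68..76, |y|<45; rim at z=40 (side walls |y| 45..50, far wall x 76..82). Lid seated: lid origin at x 0 +/-2, y 0 +/-3.5, z 40.
- slot (a point): Middle of the slot's mouth on its floor, box (-68, 0, 40) mm; box axes. The slot opens to +x, is 14 mm deep (back at box x=-82). Floor flat at z=40; roof z=49 at x -82..-77, then chamfered up to z=57 at the mouth. Cheeks at |y|=53.5, flaring guides to |y|=60 out to x=-58. Hood top z=62.
- panel (a point): Top middle of the raised end panel's inner face, box (82, 0, 85) mm. Panel 5 mm thick, 100 mm wide. Slot back to panel is 164 mm, for the 160 mm lid: slanted under about 20 degrees the lid fouls hood or panel; 22 to 35 degrees (hooded end low, panel end high) goes in.
- lid: Loose rigid blue lid 160 (x) x 100 (y) x 5 (z) mm, 0.12 kg, same end for end. Origin: centre of its underside; z out of its top. Mid-top stands a yellow grip rib: 10 mm thick in x, 44 mm long in y, z 5..35 mm. Starts in the cradle slanted 25 degrees, -x edge low and nearest the robot.
- lid_edge_a (a point): Middle of the lid's lower -x short edge, at (-80, 0, 0) mm of the lid.
- lid_edge_b (a point): Middle of the lid's lower +x short edge, at (80, 0, 0) mm of the lid.
- cradle: Fixed steel draining cradle, footprint about 160 x 90 mm, two rails sloping up 25 degrees towards its +x, with a black toe bar at the low (-x) end that stands 11 mm above the slope and holds the lid's lower edge; open above. Origin: centre of the underside; the lid's origin rests 55 mm above it. Its yaw is the lid's yaw.
- spreader: Loose butter spreader, 122 mm long (x -62..60), 0.06 kg, lying flat on the ledge. Origin on its underside. Orange handle x -62..10, 14 mm wide (y), 12 mm high; flat steel blade to +x, 18 mm wide, 4 mm thick.
- spreader_grip (a point): Point in the spreader's handle near the centre of mass, at (-12, 0, 6) mm of the spreader: pinch here across y.
- ramekin_a: Bystander: yellow ramekin, 84 mm across, 48 mm high, on the grey pad. Origin: centre of the underside.
- ramekin_b: Bystander: yellow ramekin, 84 mm across, 48 mm high, on the ledge. Origin: centre of the underside.
- pot_lid: Bystander: steel pot lid, 144 mm across, 48 mm high with its knob. Origin: centre of the underside.
- mill: Bystander: glass pepper mill, 54 mm across, 137 mm high. Origin: centre of the underside.
- tea_glass: Bystander: green tea glass, 68 mm across, 85 mm high. Origin: centre of the underside.
- pad: Bystander: grey pot holder pad 130 x 130 x 8 mm, fixed.

How it is judged:
By the outcome, as a careful person would: the job done as asked, in the order asked, and still so for the second after the job is handed in, with the robot touching nothing.
It also fails if it takes over 58 s, if anything falls off the work surface, if the arm or the gripper's body presses on something with over 40 N, if the wrist force passes 120 N, or if a joint passes its speed limit or range.

ROBOT

A 6-joint arm with a two-finger parallel gripper is mounted at the origin on the work surface. World frame = base frame: x ahead of the robot, y to its left, z up, the work surface at z = 0. Lengths are in m, angles in rad, forces in N, time in s.
With the tool pointing down it reaches from about 0.325 to 0.85 m from the base axis. Payload 15.5 kg.
Tool frame: the origin (TCP) lies at the very end of the fingers, on their centre line; the grasp point (between the pads) lies 19 mm behind it; z points along the fingers, y is the line along which they close (so a half turn about z gives the same grasp; the last joint's range is limited). The gripper opens to 91 mm and grips with 3 to 60 N. Pads are 32 mm wide; open, the fingers measure 118 mm over their backs; the gripper's body (76 mm by 178 mm) begins 60 mm behind the grasp point.
Start: joints at [-1.393, 0.494, 1.345, -0, 1.302, -0.096], TCP at [0.169, -0.602, 0.214] pointing down, gripper open.
Joint ranges: [-2.91, 2.91], [-0.82, 2.16], [0.22, 2.67], [-1.22, 4.37], [0.12, 2.79], [-3.08, 3.08]. Speed limits (rad/s): [1.89, 1.89, 2.57, 3.01, 3.01, 3.01].

INTERFACE

Orientations are given as a unit quaternion [x, y, z, w].
In Python, from bench import r gives the robot as it stands.
- The arm moves only by the tool carry_out, never from a script. Its argument "steps" is one flat list of numbers, 5 for each row, row after row: the shift along the tool's x, y, z in mm, then the turn about the tool's z in rad, then the opening, from 0 (shut) to 1 (fully open). In form: [dx, dy, dz, turn, hand, dx, dy, dz, turn, hand, ...]. A call has 1 to 10 rows; each row is the pose to reach, as a shift and turn from the pose commanded when the call began, along the tool's axes at that moment; what a row does not reach only later rows make up. A row lasts 1/10 s, in which the tool goes at most 50 mm and 8.59 degrees, less where a joint would pass 70% of its speed; a pose out of reach is approached as far as the arm can. A call with a gripper value outside its range is refused whole. The fingers move at their own pace and stop on an object; the grip force is fixed at half the most. Time passes only in rows, so rows that repeat a pose let the fingers close. It gives the time, the measured TCP pose, the force, the opening and the grip force at its end, in the units of the state.
- r.sense(): the state, without advancing time (a new reading comes with each control period).
- r.grab_frame(name): name is "scene" or "top" or "wrist"; returns (picture, depth): 420x560x3 uint8, red, green, blue; 420x560 float32, m along the optical axis (not along the pixel's ray), 0 where there is no reading.
- r.camera_params(name): a dict with "vfov" (degrees; the focal length in pixels is half the picture's height over the tangent of half this angle, whatever the lens; pixels are square), "cx", "cy" (the principal point, pixels), "R" (3x3) and "t" (3): a world point X has camera coordinates R X + t. Camera axes: x right, y down, z forward; pixel columns grow to the right and rows downward; lengths in m; the calibration is good to about 2 mm. The wrist camera is an equidistant fisheye: a pixel r from the principal point sees the ray r / f radians off the axis. A picture is of the moment at which its call begins: read the wrist's pose just before it. camera_params takes no time and is no camera call; for the wrist camera it gives the pose at the moment of the call.
- r.job_done(): hands the job in; it is judged then, once.
The state is a dict: "t": time; "joint_pos": joint angles; "qd": joint speeds; "tau": joint torques, N m; "position": TCP position; "tcp_rot": TCP orientation; "contact_force": force on the tool from outside, world axes, zero at the start; "torque": the same for the moment, N m; "grip_width": finger opening in m; "grasp_force": force on a finger pad.
Only numpy, scipy, OpenCV 4.12 (cv2) and the standard library are available. Lean on these libraries where they do the work, as an engineer would, in place of code of your own. Each camera call takes 0.05 s, during which the arm holds its last target. There are 200 camera calls.

## Working session

There is one attempt and no reset: what is moved stays moved. The work goes in short steps, Python scripts to look and compute and a tool call to move; the robot and the scene stay as the last step left them, time stands still between calls to the robot, and variables do not carry over. Pictures are saved under pics/ and viewed, at most 10 in all, crops included, and the job is handed in when it is done.

Besides the shell and the picture viewer there is one more tool, called after "Call:" as name(argument=value, ...) on one line, values as JSON. carry_out: Moves the arm, as the interface text tells. Its arguments: {"type":"object","properties":{"steps":{"type":"array","items":{"type":"number"}}},"required":["steps"]}

```bash
ls; mkdir -p pics; python3 - <<'E'
from bench import r
import cv2,numpy as np
for n in("scene","top"):
    im,d=r.grab_frame(n); cv2.imwrite(f"pics/{n}0.png",im[:,:,::-1]); np.savez(f"{n}0.npz",im=im,d=d)
    p=r.camera_params(n); print(n,p['vfov'],p['cx'],p['cy'],np.round(p['R'],3).tolist(),p['t'])
s=r.sense();print(s['t'],s['position'],s['tcp_rot'],s['contact_force'])
E
```

```text
pics
scene 53.63592383378033 286.1013655065191 211.5445901331841 [[-0.702, 0.712, -0.006], [0.535, 0.523, -0.664], [-0.469, -0.469, -0.748]] [ 0.44187093 -0.24857867  1.60058568]
top 44.68962268791845 283.0011293589458 206.08375264499182 [[-0.019, -1.0, 0.023], [-0.995, 0.017, -0.097], [0.097, -0.025, -0.995]] [-0.03482751  0.61256477  1.26805635]
0.1 [ 0.1689204  -0.6013982   0.21342143] [ 9.90643780e-01  1.36472074e-01 -2.09278097e-05 -5.23476221e-04] [-0.14087486 -0.19439006  0.64171409]
```

View pics/top0.png

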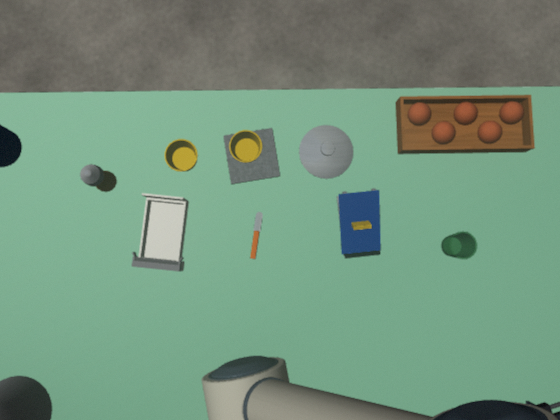

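View pics/scene0.png

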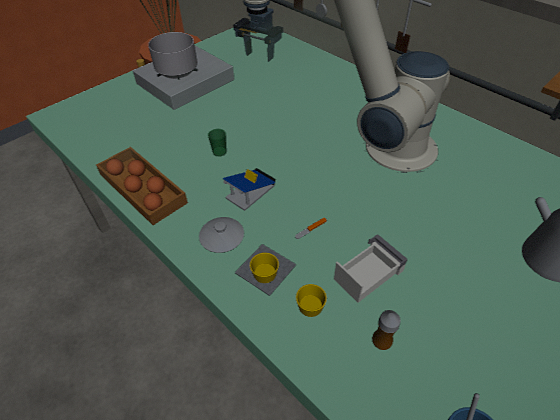

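The top view (up = +x, right = −y) has the box at about (163,232), hood at the bottom, the spreader at (256,236) and the lid with its yellow rib at (361,225). The scene view has the same things: lid (250,182), spreader (312,228), box (370,270). The glass is at top (460,245) and the mill at top (92,175).

```bash
cat > h.py <<'E'
import numpy as np,cv2
def ray(p,u,v,fish=False):
    f=210/np.tan(np.radians(p['vfov'])/2); x,y=u-p['cx'],v-p['cy']
    if fish:
        q=np.hypot(x,y); th=q/f; s=np.sin(th)/max(q,1e-9); d=np.array([x*s,y*s,np.cos(th)])
    else: d=np.array([x/f,y/f,1.])
    R=np.array(p['R']); d=R.T@d; return -R.T@np.array(p['t']),d/np.linalg.norm(d)
def plane(p,u,v,z,fish=False):
    o,d=ray(p,u,v,fish); return o+d*(z-o[2])/d[2]
def tri(rays):
    A=sum(np.eye(3)-np.outer(d,d) for o,d in rays); b=sum((np.eye(3)-np.outer(d,d))@o for o,d in rays)
    X=np.linalg.solve(A,b); return X,[np.linalg.norm(np.cross(X-o,d)) for o,d in rays]
HSV=dict(orange=((6,170,120),(16,255,255)),yellow=((20,150,90),(32,255,255)),blue=((105,150,50),(125,255,255)))
def blobs(im,c,amin=20,n=5):
    h=cv2.cvtColor(im,cv2.COLOR_RGB2HSV); m=cv2.inRange(h,*map(np.array,HSV[c]))
    cs=[k for k in cv2.findContours(m,cv2.RETR_EXTERNAL,cv2.CHAIN_APPROX_NONE)[0] if cv2.contourArea(k)>amin]
    return sorted(cs,key=cv2.contourArea)[::-1][:n]
def cen(c):
    m=cv2.moments(c); return m['m10']/m['m00'],m['m01']/m['m00']
E
python3 - <<'E'
from bench import r
from h import *
P={n:r.camera_params(n) for n in("scene","top")}; I={n:np.load(n+"0.npz")['im'] for n in P}
for c in HSV:
    for n in P:
        for b in blobs(I[n],c):
            q=cv2.minAreaRect(b); u,v=cen(b)
            print(c,n,np.round(cen(b),1),cv2.contourArea(b),np.round(plane(P[n],u,v,.02)[:2],3),np.round(q[1],0),round(q[2]))
E
```

```text
orange scene [316.6 223.4] 47.0 [0.526 0.035] [ 3. 19.] 60
orange scene [154.3 182.8] 41.0 [ 0.784 -0.493] [8. 7.] 68
orange top [254.2 244.5] 62.5 [0.516 0.029] [ 3. 26.] 8
yellow scene [310.8 297.4] 614.0 [0.736 0.201] [30. 27.] 27
yellow scene [263.9 264.4] 522.0 [0.751 0.029] [23. 28.] 90
yellow scene [250.4 175.5] 81.0 [ 0.525 -0.28 ] [12.  9.] 27
yellow scene [140.   61.5] 22.5 [ 0.361 -1.255] [6. 6.] 45
yellow top [247.5 149.1] 493.0 [0.762 0.043] [30. 31.] 90
yellow top [184.1 157.9] 450.0 [0.742 0.206] [27. 31.] 30
yellow top [361.3 224.9] 87.0 [ 0.561 -0.246] [ 6. 18.] 84
blue scene [248.4 181.7] 456.0 [ 0.551 -0.262] [19. 49.] 76
blue top [359.6 221.7] 2194.0 [ 0.569 -0.241] [61. 39.] 87
```

Call:
carry_out(steps=[50,-50,-40,0,1,200,-200,-86,0.1,1,320,-330,-86,0.2,1,482,-490,-86,0.274,1,482,-490,-86,0.274,1,482,-490,-86,0.274,1,482,-490,-86,0.274,1,482,-490,-86,0.274,1,482,-490,-86,0.274,1,482,-490,-86,0.274,1])

```text
t: 1.1
position: [0.4061, -0.1702, 0.2848]
tcp_rot: [1.0, -0.0, 0.0, 0.0]
contact_force: [0.7, -1.2, -0.1]
grip_width: 0.0912
grasp_force: 0.0
```

Call:
carry_out(steps=[0,0,0,0,1,0,0,0,0,1])

```text
t: 1.3
position: [0.4059, -0.1711, 0.2845]
tcp_rot: [1.0, 0.001, -0.0, 0.0]
contact_force: [0.7, 0.2, -0.2]
grip_width: 0.0913
grasp_force: 0.0
```

```bash
cat > snap.py <<'E'
import sys,json
from bench import r
from h import *
k=sys.argv[1]; p=r.camera_params("wrist"); im,d=r.grab_frame("wrist")
cv2.imwrite(f"pics/w{k}.png",im[:,:,::-1]); np.savez(f"w{k}.npz",im=im,d=d); 
json.dump({a:np.array(b).tolist() for a,b in p.items()},open(f"w{k}.json","w"))
print(p['vfov'],-np.array(p['R']).T@p['t'])
E
python3 snap.py 1
```

```text
65.70646984690485 [ 0.48218008 -0.16918715  0.45486671]
```

Call:
carry_out(steps=[50,-50,0,0,1,80,-100,0,0,1,80,-150,0,0,1,80,-190,0,0,1,80,-190,0,0,1,80,-190,0,0,1,80,-190,0,0,1])

```text
t: 2.05
position: [0.4856, 0.0163, 0.2844]
tcp_rot: [1.0, -0.001, -0.0, 0.0]
contact_force: [-0.0, -0.2, -0.2]
grip_width: 0.0912
grasp_force: 0.0
```

```bash
python3 snap.py 2
```

```text
65.70646984690485 [0.56191767 0.01805233 0.45472197]
```

View pics/w1.png

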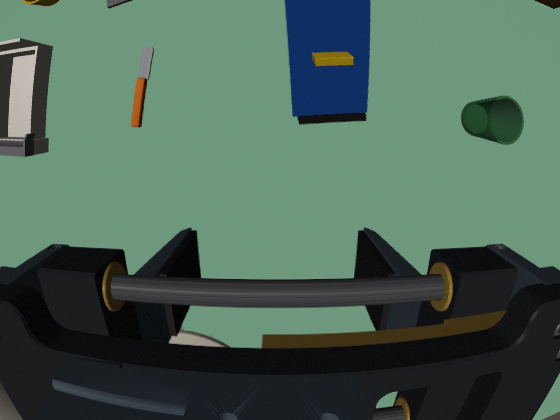

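View pics/w2.png

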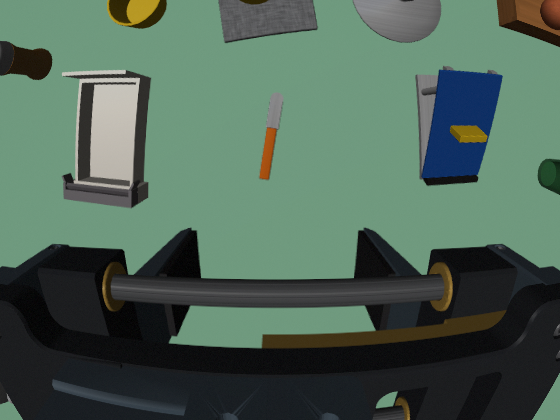

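Wrist 1 shows the lid (330,60), its rib at (333,59), and the spreader handle at (139,102). Wrist 2 shows the whole box (108,135), the spreader handle at (268,153), and the lid with its rib at (468,133) and its low edge on the black toe bar at (450,181).

```bash
cat > m1.py <<'E'
import json
from bench import r
from h import *
V={}
for k in(1,2): V[f"w{k}"]=(np.load(f"w{k}.npz")['im'],json.load(open(f"w{k}.json")),True)
for n in("top","scene"): V[n]=(np.load(n+"0.npz")['im'],r.camera_params(n),False)
def pick(n,c,f):
    bs=blobs(V[n][0],c,15,12); return min(bs,key=lambda b:np.hypot(*(plane(V[n][1],*cen(b),.02,V[n][2])[:2]-f)))
def R(n,uv): return ray(V[n][1],*uv,V[n][2])
def ends(b):
    p=b[:,0,:].astype(float); c,ax=p.mean(0),np.linalg.svd(p-p.mean(0),full_matrices=False)[2][0]
    t=(p-c)@ax; ax=ax*np.sign(-ax[1]) ; t=(p-c)@ax; c=np.array(cen(b)); return c+ax*t.max(),c+ax*t.min()
S={n:pick(n,'orange',(.52,.03)) for n in V}
for k in("w1","w2","top"): print(k,cen(S[k]))
for lab,ns in(("w12",("w1","w2")),("all",V)):
    print("handle",lab,*map(lambda a:np.round(a,4),tri([R(n,cen(S[n])) for n in ns])))
for i in(0,1): print("end",i,*map(lambda a:np.round(a,4),tri([R(n,ends(S[n])[i]) for n in("w1","w2")])))
Y={n:pick(n,'yellow',(.56,-.245)) for n in V}
for lab,ns in(("w12",("w1","w2")),("all",V)): print("rib",lab,*map(lambda a:np.round(a,4),tri([R(n,cen(Y[n])) for n in ns])))
for n in V:
    b=pick(n,'blue',(.56,-.245)); q=cv2.convexHull(b)
    q=cv2.approxPolyN(q,4,-1,True) if hasattr(cv2,'approxPolyN') else q
    print("lid",n,q.reshape(-1,2).tolist(), "rib box",np.round(cv2.boxPoints(cv2.minAreaRect(Y[n]))).tolist())
E
python3 m1.py
```

```text
w1 (137.10824742268042, 101.63745704467354)
w2 (267.3955773955774, 152.86363636363637)
top (254.2053333333333, 244.5173333333333)
handle w12 [0.52   0.0306 0.0096] [0.0003 0.0003]
handle all [0.5189 0.03   0.0101] [0.001  0.0015 0.0027 0.0006]
end 0 [0.5548 0.0252 0.0108] [0. 0.]
end 1 [0.4853 0.036  0.0108] [0. 0.]
rib w12 [ 0.5606 -0.2341  0.0724] [0. 0.]
rib all [ 0.5598 -0.235   0.073 ] [0.0012 0.0013 0.0021 0.0009]Traceback (most recent call last):
  File "m1.py", line 22, in <module>
    q=cv2.approxPolyN(q,4,-1,True) if hasattr(cv2,'approxPolyN') else q
      ~~~~~~~~~~~~~~~^^^^^^^^^^^^^
cv2.error: OpenCV(4.12.0) :-1: error: (-5:Bad argument) in function 'approxPolyN'
> Overload resolution failed:
>  - Argument 'epsilon_percentage' must be float, not bool
>  - Argument 'epsilon_percentage' must be float, not bool
```

Call:
carry_out(steps=[30,-8,40,0.1,1,48,-12,90,0.154,1,48,-12,140,0.154,1,48,-12,190,0.154,1,48,-12,230,0.154,1,48,-12,262,0.154,1,48,-12,272,0.154,1,48,-12,277,0.154,1,48,-12,279,0.154,1,48,-12,279,0.154,1])

```text
t: 3.1
position: [0.5346, 0.0295, 0.0068]
tcp_rot: [0.997, -0.077, 0.001, -0.0]
contact_force: [-0.5, -0.4, -0.4]
grip_width: 0.0911
grasp_force: 0.0
```

```bash
sed -i 's/cv2.approxPolyN(q,4,-1,True) if.*/cv2.approxPolyN(q,4)/' m1.py; python3 m1.py | grep lid
python3 - <<'E'
import cv2,numpy as np
im=cv2.imread('pics/w2.png')[55:225,40:180]
cv2.imwrite('pics/w2box.png',cv2.resize(im,None,fx=3.5,fy=3.5,interpolation=cv2.INTER_CUBIC))
E
```

```text
lid w1 [[371, 0], [367, 112], [293, 116], [285, 0]] rib box [[313.0, 52.0], [352.0, 52.0], [352.0, 65.0], [313.0, 65.0]]
lid w2 [[504, 74], [478, 175], [421, 178], [439, 69]] rib box [[450.0, 126.0], [486.0, 126.0], [486.0, 141.0], [450.0, 141.0]]
lid top [[380, 250], [342, 254], [339, 194], [378, 190]] rib box [[352.0, 223.0], [370.0, 221.0], [370.0, 227.0], [353.0, 229.0]]
lid scene [[276, 182], [244, 192], [222, 178], [255, 170]] rib box [[243.0, 177.0], [247.0, 169.0], [258.0, 174.0], [254.0, 182.0]]
```

View pics/w2box.png

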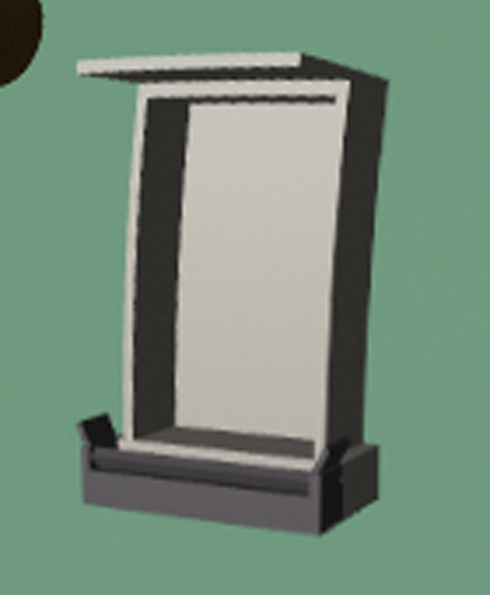

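Crop of wrist 2: the panel's top edge runs (78,67)–(300,58), the rim inner corners are near (145,95), (338,98), (318,445) and (130,440), and the hood runs along the bottom, (83,480)–(320,520). I'll grip the spreader now.

Call:
carry_out(steps=[0,0,3,0,1,0,0,4,0,0,0,0,4,0,0,0,0,4,0,0,0,0,4,0,0,0,0,4,0,0])

```text
t: 3.7
position: [0.5337, 0.0299, 0.0017]
tcp_rot: [0.997, -0.077, -0.0, -0.0]
contact_force: [0.8, 0.9, 0.1]
grip_width: 0.054
grasp_force: 0.0
```

```bash
python3 - <<'E'
import json
from bench import r
from h import *
p=json.load(open('w2.json'))
c=lambda a,b:(40+a/3.5,55+b/3.5)
for n,a,z in(("panelL",(78,67),.085),("panelR",(300,58),.085),("rimFL",(145,97),.04),("rimFR",(338,95),.04),("rimNR",(318,458),.04),("rimNL",(130,440),.04),("hoodRearR",(320,533),.062),("hoodRearL",(83,502),.062)):
    print(n,np.round(plane(p,*c(*a),z,True),4))
E
```

```text
panelL [0.6441 0.2976 0.085 ]
panelR [0.6326 0.1992 0.085 ]
rimFL [0.6354 0.2953 0.04  ]
rimFR [0.6245 0.2045 0.04  ]
rimNR [0.4826 0.2207 0.04  ]
rimNL [0.4928 0.3133 0.04  ]
hoodRearR [0.4576 0.2125 0.062 ]
hoodRearL [0.4713 0.3272 0.062 ]
```

Call:
carry_out(steps=[0,0,0,0,0,0,0,0,0,0,0,0,0,0,0,0,0,0,0,0,0,0,0,0,0,0,0,0,0,0,0,0,0,0,0,0,0,-20,0,0,0,0,-60,0,0,0,0,-100,0,0])

```text
t: 4.7
position: [0.533, 0.0299, 0.1024]
tcp_rot: [0.997, -0.077, -0.001, 0.0]
contact_force: [0.3, -0.3, -0.9]
grip_width: 0.0137
grasp_force: 30.0
```

Call:
carry_out(steps=[-20,-40,-30,0,0,-50,-85,-60,-0.035,0,-75,-130,-100,-0.035,0,-90,-175,-130,-0.035,0,-97,-218,-130,-0.035,0,-97,-218,-130,-0.035,0,-97,-218,-130,-0.035,0,-97,-218,-130,-0.035,0])

```text
t: 5.5
position: [0.471, 0.2603, 0.2315]
tcp_rot: [0.998, -0.059, -0.0, 0.0]
contact_force: [0.1, -1.0, -1.4]
grip_width: 0.0141
grasp_force: 30.0
```

```bash
python3 snap.py 3
```

```text
65.70646984690485 [0.54669181 0.25326762 0.401748  ]
```

View pics/w3.png

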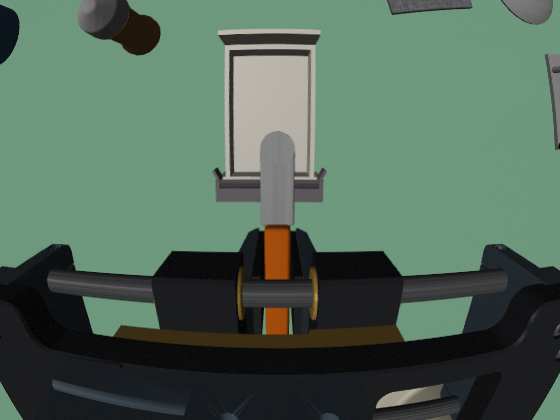

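Wrist 3: the spreader is held straight between the pads. The box is seen from above: panel top (219..321, ~33), rim outer sides at columns ~225 and ~316, and hood at rows 180–201, columns 216–323.

```bash
python3 - <<'E'
import json
from h import *
p=json.load(open('w3.json')); p2=json.load(open('w2.json')); im=np.load('w3.npz')['im']
h=cv2.cvtColor(im,cv2.COLOR_RGB2HSV).astype(int)
green=(abs(h[:,:,0]-75)<12)&(h[:,:,1]>50)
L=[];Rr=[]
for v in range(55,165,10):
    row=green[v]; a=270
    l=max(u for u in range(150,270) if row[u]); q=min(u for u in range(290,400) if row[u])
    L.append(plane(p,l+.5,v,.04,True)[:2]); Rr.append(plane(p,q-.5,v,.04,True)[:2])
for n,S in(("L",L),("R",Rr)):
    S=np.array(S); k=np.polyfit(S[:,0],S[:,1],1); print(n,np.degrees(np.arctan(k[0])),np.polyval(k,.555),np.round(S[[0,-1]],4).tolist())
print([int(h[v,270,2]) for v in range(24,64)])
cols=[int(x) for x in np.where(~green[33,200:340])[0]+200]; print(cols[0],cols[-1])
cols=[int(x) for x in np.where(~green[195,200:340])[0]+200]; print(cols[0],cols[-1])
print([int(h[v,240,2]) for v in range(160,210)])
c=lambda a,b:(40+a/3.5,55+b/3.5)
for n,a,b in(("pL",(219.5,31),(78,63)),("pR",(321,31),(300,54)),("rimFL",(231,51.),(145,97)),("rimFR",(309,51.),(338,95))):
    print(n,*[np.round(x,4) for x in tri([ray(p,*a,True),ray(p2,*c(*b),True)])], np.round(plane(p,*a,.085 if n[0]=='p' else .04,True),4))
E
```

```text
L -6.56874299914858 0.31108191557992027 [[0.6309, 0.3023], [0.5182, 0.3154]]
R -6.966612026928642 0.20933269832141366 [[0.6183, 0.2017], [0.5061, 0.2153]]
[152, 153, 152, 151, 159, 185, 184, 184, 185, 113, 47, 47, 46, 47, 47, 45, 46, 46, 47, 68, 158, 185, 185, 185, 185, 80, 47, 48, 46, 46, 45, 102, 183, 184, 185, 184, 186, 184, 185, 184]
218 320
216 322
[182, 181, 182, 182, 182, 182, 180, 182, 182, 181, 181, 165, 97, 78, 78, 76, 126, 181, 173, 131, 78, 77, 75, 66, 61, 62, 60, 50, 71, 93, 91, 93, 91, 92, 91, 92, 92, 91, 92, 92, 93, 109, 141, 153, 153, 153, 152, 152, 152, 152]
pL [0.6458 0.2974 0.0854] [0.0002 0.0002] [0.6461 0.2975 0.085 ]
pR [0.6341 0.1995 0.0843] [0.0001 0.0001] [0.6338 0.1996 0.085 ]
rimFL [0.6342 0.2933 0.0426] [0.0007 0.0007] [0.6342 0.2935 0.04  ]
rimFR [0.6252 0.2075 0.0333] [0.0002 0.0002] [0.6236 0.2083 0.04  ]
```

```bash
python3 - <<'E'
import json
from h import *
p=json.load(open('w3.json')); a=np.array([np.cos(.1182),-np.sin(.1182)]); b=np.array([-a[1],a[0]])
for n,u,v,z,x in(("outer",270,28.3,.085,.087),("inner",270,33.3,.085,.082),("cav",270,49.2,.04,.076),("hood",240,201.7,.062,-.092),("hoodfront",240,188,.062,-.068)):
    X=plane(p,u,v,z,True)[:2]; d=X-[.555,.2602]; print(n,np.round(d@a-x,4),np.round(d@b,4))
E
```

```text
outer 0.0001 -0.0014
inner -0.0001 -0.0015
cav -0.0003 -0.0006
hood 0.0003 0.0315
hoodfront -0.0086 0.0311
```

Call:
carry_out(steps=[45,-6,20,0,0,76,-10,60,0,0,76,-10,110,0,0,76,-10,155,0,0,76,-10,190,0,0,76,-10,210,0,0,76,-10,218,0,0,76,-10,222,0,0,76,-10,224,0,0,76,-10,224,0,0])

```text
t: 6.55
position: [0.5486, 0.261, 0.0085]
tcp_rot: [0.998, -0.06, 0.001, -0.0]
contact_force: [-1.2, -0.3, -0.0]
grip_width: 0.0137
grasp_force: 30.0
```

Call:
carry_out(steps=[0,0,0,0,0.35,0,0,0,0,0.35,0,0,0,0,0.35,0,0,0,0,0.35,0,0,-20,0,0.35,0,0,-60,0,0.35,0,0,-110,0,1,0,0,-160,0,1,0,0,-160,0,1])

```text
t: 7.45
position: [0.5511, 0.2623, 0.1745]
tcp_rot: [0.998, -0.059, 0.005, -0.002]
contact_force: [0.8, -0.6, -1.3]
grip_width: 0.053
grasp_force: 0.0
```

Call:
carry_out(steps=[0,40,-30,0,1,0,90,-60,0,1,-10,140,-85,0,1,-15,190,-85,0,1,-20,240,-85,0,1,-22,290,-85,0,1,-22,340,-85,0,1,-22,390,-85,0,1,-22,440,-85,0,1,-22,490,-85,0,1])

```text
t: 8.45
position: [0.4689, -0.2108, 0.2528]
tcp_rot: [0.998, -0.06, 0.0, 0.0]
contact_force: [1.3, 0.6, -0.5]
grip_width: 0.0913
grasp_force: 0.0
```

Call:
carry_out(steps=[0,13,0,0,1,0,13,0,0,1,0,13,0,0,1])

```text
t: 8.75
position: [0.4679, -0.221, 0.2525]
tcp_rot: [0.998, -0.06, -0.0, -0.0]
contact_force: [-0.4, -0.0, -0.3]
grip_width: 0.0913
grasp_force: 0.0
```

```bash
python3 snap.py 4; cat > m2.py <<'E'
import json,sys
from bench import r
from h import *
V={}
for k in(1,2,4): V[f"w{k}"]=(np.load(f"w{k}.npz")['im'],json.load(open(f"w{k}.json")),True)
V["top"]=(np.load("top0.npz")['im'],r.camera_params("top"),False)
C={}
for n,(im,p,f) in V.items():
    b=blobs(im,'blue',200)[0]; q=cv2.approxPolyN(cv2.convexHull(b),4).reshape(-1,2).astype(float)
    q=q[np.argsort(q[:,1])]; C[n]=np.vstack([q[:2][np.argsort(q[:2,0])],q[2:][np.argsort(q[2:,0])]])  # far L,R near L,R
    y=min(blobs(im,'yellow',20,8),key=lambda c:np.hypot(*(np.array(cen(c))-C[n].mean(0)))); 
    print(n,np.round(C[n]).tolist(),np.round(cen(y),1),[np.round(x,1) for x in cv2.minAreaRect(y)])
for i,l in enumerate(("farL","farR","nearL","nearR")):
    ns=("w2","w4","top") if i<2 else("w1","w2","w4","top")
    print(l,*[np.round(x,4) for x in tri([ray(V[n][1],*C[n][i],V[n][2]) for n in ns])])
E
python3 m2.py
```

```text
65.70646984690485 [ 0.54360429 -0.22835993  0.4228257 ]
w1 [[285.0, 0.0], [371.0, 0.0], [293.0, 116.0], [367.0, 112.0]] [332.4  58.5] [array([332.5,  58.5]), array([13., 39.]), np.float64(90.0)]
w2 [[439.0, 69.0], [504.0, 74.0], [421.0, 178.0], [478.0, 175.0]] [468.1 133.6] [array([468. , 133.5]), array([15., 36.]), np.float64(90.0)]
w4 [[216.0, 42.0], [313.0, 21.0], [251.0, 169.0], [330.0, 153.0]] [279.9 106.8] [array([280. , 106.6]), array([17.9, 42.2]), np.float64(78.2)]
top [[339.0, 194.0], [378.0, 190.0], [342.0, 254.0], [380.0, 250.0]] [361.3 224.9] [array([361.1, 224.9]), array([ 6.4, 17.7]), np.float64(83.7)]
farL [ 0.6354 -0.1783  0.091 ] [0.0021 0.0015 0.0035]
farR [ 0.6434 -0.2757  0.0978] [0.0018 0.0013 0.0027]
nearL [ 0.4899 -0.191   0.0224] [0.0012 0.0009 0.0014 0.0032]
nearR [ 0.4987 -0.2895  0.0265] [0.0012 0.0004 0.0011 0.0026]
```

View pics/w4.png

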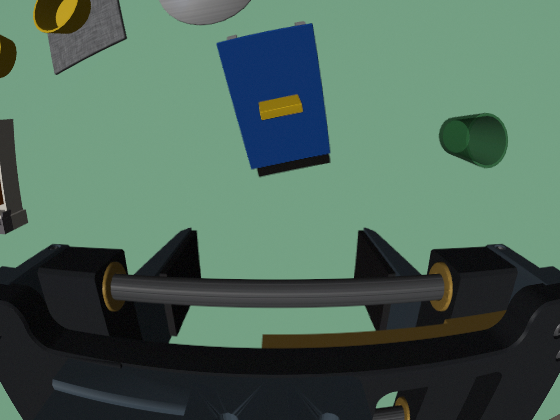

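Wrist 4: the lid is well seen, corners at (216,42), (313,21), (251,169) and (330,153), rib at (280,107), and the green glass is clear at (475,137). The corners give lid yaw ≈ +5°, slant 25°, and origin (0.569, −0.233, 0.055).

Call:
carry_out(steps=[30,1,10,-0.1,1,70,2,40,-0.207,1,92,2,85,-0.207,1,92,2,120,-0.207,1,92,2,140,-0.207,1,92,2,152,-0.207,1,92,2,152,-0.207,1,92,2,152,-0.207,1])

```text
t: 9.6
position: [0.5597, -0.2343, 0.1017]
tcp_rot: [0.999, 0.044, 0.0, 0.0]
contact_force: [0.4, 0.8, -0.2]
grip_width: 0.0912
grasp_force: 0.0
```

Call:
carry_out(steps=[0,0,15,0,1,0,0,26,0,1,0,0,32,0,1,0,0,34,0,1,0,0,34,0,1,0,0,34,0,0,0,0,34,0,0,0,0,34,0,0,0,0,34,0,0,0,0,34,0,0])

```text
t: 10.6
position: [0.5591, -0.2347, 0.0667]
tcp_rot: [0.999, 0.044, 0.0, 0.0]
contact_force: [0.4, -0.4, -0.4]
grip_width: 0.0539
grasp_force: 0.0
```

Call:
carry_out(steps=[0,0,0,0,0,0,0,0,0,0,0,0,0,0,0])

```text
t: 10.9
position: [0.5591, -0.2347, 0.0667]
tcp_rot: [0.999, 0.044, 0.0, 0.0]
contact_force: [-0.5, -0.2, 0.2]
grip_width: 0.0435
grasp_force: 30.0
```

Call:
carry_out(steps=[0,0,-5,0,0,0,0,-15,0,0,0,0,-35,0,0,0,0,-60,0,0,0,0,-90,0,0,0,0,-120,0,0,0,0,-140,0,0,0,0,-150,0,0,0,0,-150,0,0])

```text
t: 11.8
position: [0.5596, -0.2349, 0.2181]
tcp_rot: [0.999, 0.044, 0.001, 0.001]
contact_force: [-0.1, 0.2, -2.1]
grip_width: 0.0436
grasp_force: 30.0
```

```bash
python3 snap.py 5; python3 - <<'E'
import json
from h import *
p=json.load(open('w5.json')); im=np.load('w5.npz')['im']
b=blobs(im,'blue',200)[0]; print(cv2.approxPolyN(cv2.convexHull(b),4).reshape(-1,2).tolist())
E
```

```text
65.70646984690485 [ 0.6351485  -0.22642561  0.38859349]
[[387, 111], [359, 260], [198, 260], [165, 111]]
```

View pics/w5.png

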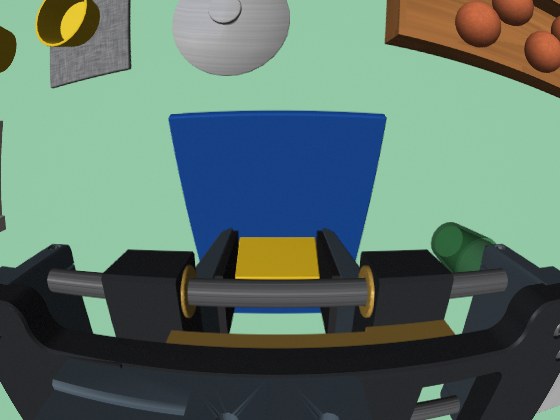

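Wrist 5: the lid hangs square in the grip, rib (278,257) between the pads, far edge at row ~113 from column 170 to 386.

```bash
python3 - <<'E'
import json
from h import *
p=json.load(open('w5.json')); u=np.array([.9962,.087]); w=np.array([-.087,.9962]); T=np.array([.5596,-.2349])
im=np.load('w5.npz')['im']; h=cv2.cvtColor(im,cv2.COLOR_RGB2HSV)
print([(v,h[v,280].tolist()) for v in range(106,120)])
for name,uu,vv in(("L",169,115),("R",386,115),("M",279,112)):
  for th in(20,25,30):
    c,s=np.cos(np.radians(th)),np.sin(np.radians(th)); piv=.0115  # pivot over TCP, lid z 24
    z=.2181+piv+80*s/1e3-19*c/1e3
    X=plane(p,uu,vv,z,True); d=X[:2]-T; print(name,th,np.round(d@u,4),np.round(d@w,4),'expected x',round((80*c+19*s)/1e3,4))
E
```

```text
[(106, [71, 70, 201]), (107, [71, 69, 202]), (108, [70, 68, 200]), (109, [73, 70, 192]), (110, [92, 86, 145]), (111, [109, 215, 126]), (112, [109, 216, 130]), (113, [108, 208, 148]), (114, [109, 207, 160]), (115, [109, 206, 146]), (116, [109, 211, 133]), (117, [109, 207, 132]), (118, [109, 213, 132]), (119, [109, 216, 132])]
L 20 0.0814 0.0522 expected x 0.0817
L 25 0.0811 0.0498 expected x 0.0805
L 30 0.0809 0.0475 expected x 0.0788
R 20 0.0816 -0.0498 expected x 0.0817
R 25 0.0813 -0.0474 expected x 0.0805
R 30 0.081 -0.045 expected x 0.0788
M 20 0.0812 0.0006 expected x 0.0817
M 25 0.0809 0.0007 expected x 0.0805
M 30 0.0807 0.0007 expected x 0.0788
```

```bash
python3 - <<'E'
import json
from h import *
p=json.load(open('w5.json')); D=np.load('w5.npz')['d']; u=np.array([.9962,.087]); T=np.array([.5596,-.2349])
R=np.array(p['R']); P=[]
for v in range(122,225,4):
  for c in(230,260,300,330):
    o,d=ray(p,c,v,True); zc=(R@d)[2]; X=o+d*D[v,c]/zc; P.append([(X[:2]-T)@u,X[2]-.2181])
P=np.array(P); k=np.polyfit(P[:,0],P[:,1],1); print(np.degrees(np.arctan(k[0])),k, np.abs(P[:,1]-np.polyval(k,P[:,0])).max())
E
```

```text
25.29528419349421 [ 0.47259714 -0.01143788] 0.0017756885062065637
```

Call:
carry_out(steps=[1,-10,0,0,0,3,-35,0,0.02,0,6,-70,0,0.05,0,10,-110,0,0.08,0,14,-150,0,0.1,0,18,-190,0,0.12,0,22,-230,0,0.14,0,26,-270,0,0.16,0,30,-310,0,0.18,0,33,-345,0,0.206,0])

```text
t: 12.85
position: [0.5605, 0.1144, 0.2154]
tcp_rot: [0.998, -0.059, -0.001, 0.0]
contact_force: [0.5, -1.1, -1.0]
grip_width: 0.0437
grasp_force: 30.0
```

Call:
carry_out(steps=[-4,-30,0,0,0,-9,-65,0,0,0,-13,-100,0,0,0,-17,-128,0,0,0,-19,-142,0,0,0,-19,-146,0,0,0,-19,-146,0,0,0,-19,-146,0,0,0])

```text
t: 13.65
position: [0.56, 0.258, 0.2164]
tcp_rot: [0.998, -0.059, -0.0, 0.0]
contact_force: [0.2, -0.4, -0.9]
grip_width: 0.0438
grasp_force: 30.0
```

Call:
carry_out(steps=[0,0,15,0,0,0,0,45,0,0,0,0,75,0,0,0,0,92,0,0,0,0,98,0,0,0,0,98,0,0,0,0,98,0,0])

```text
t: 14.35
position: [0.5608, 0.2588, 0.1197]
tcp_rot: [0.998, -0.059, 0.001, -0.0]
contact_force: [-0.3, 0.2, -0.8]
grip_width: 0.044
grasp_force: 30.0
```

```bash
cat > chk.py <<'E'
import sys,json
from h import *
from bench import r
k=sys.argv[1]; s=r.sense(); T3=np.array(s['position']); T=T3[:2]
p=json.load(open(f'w{k}.json')); f=np.load(f'w{k}.npz'); D,im=f['d'],f['im']; yaw=-.1182
u=np.array([np.cos(yaw),np.sin(yaw)]); w=np.array([-u[1],u[0]]); O=np.array([.555,.2602]); R=np.array(p['R']); P=[]
m=cv2.inRange(cv2.cvtColor(im,cv2.COLOR_RGB2HSV),*map(np.array,HSV['blue']))
for v in range(60,225,4):
  for c in range(180,380,10):
    if m[v-2:v+3,c-2:c+3].all() and D[v,c]>0:
      o,d=ray(p,c,v,True); X=o+d*D[v,c]/(R@d)[2]; P.append([(X[:2]-O)@u,X[2],(X[:2]-O)@w])
P=np.array(P); kk=np.polyfit(P[:,0],P[:,1],1); th=np.arctan(kk[0])
print("slant",np.degrees(th),"topplane z at box x=0",kk[1],"xmax",P[:,0].max(),"TCP box",(T-O)@u,(T-O)@w,T3[2],"F",s['contact_force'])
v0=int(np.argmax(m[:,280]>0)); l,rr=[np.where(m[v0+8])[0][i] for i in(0,-1)]
o,d=ray(p,280,v0,True); t=1.0   # intersect the lid's top plane
n=np.array([-np.sin(th)*u[0],-np.sin(th)*u[1],np.cos(th)]); Q=np.array([*O,kk[1]])
I=lambda c,v:(lambda o,d:o+d*((Q-o)@n)/(d@n))(*ray(p,c,v,True))
E=I(280,v0); xb=(E[:2]-O)@u; xa=xb-.16*np.cos(th)+.005*np.sin(th); za=E[2]-.16*np.sin(th)-.005*np.cos(th)
a,b=I(l,v0+8),I(rr,v0+8); print("far top edge",xb,E[2],"-> edge a box x,z",xa,za,"sides y",(a[:2]-O)@w,(b[:2]-O)@w)
E
python3 snap.py 6; python3 chk.py 6
```

```text
65.70646984690485 [0.63622025 0.25164192 0.29008942]
slant 25.115052553157767 topplane z at box x=0 0.10570313091837588 xmax 0.08607495559780871 TCP box 0.005962604774972943 -0.0004416864657162183 0.1198778704405313 F [-0.27076103 -0.02223202 -0.85786851]
far top edge 0.08701296102895173 0.1464908595976009 -> edge a box x,z -0.0557380241547652 0.07405360240851185 sides y 0.050136094716382536 -0.04813237091913231
```

Call:
carry_out(steps=[0,1,8,0,0,0,1,18,0,0,0,1,24,0,0,-4,1,26,0,0,-8,1,28,0,0,-12,1,29,0,0,-15,1,30,0,0,-18,1,31,0,0,-20,1,32,0,0,-20,1,32,0,0])

```text
t: 15.4
position: [0.5398, 0.2605, 0.0866]
tcp_rot: [0.998, -0.059, -0.0, 0.0]
contact_force: [0.9, 0.1, -1.3]
grip_width: 0.0435
grasp_force: 30.0
```

```bash
python3 snap.py 7; python3 chk.py 7
```

```text
65.70646984690485 [0.61551278 0.25342346 0.25692819]
slant 25.125433569473866 topplane z at box x=0 0.08245141138642498 xmax 0.06506011430175493 TCP box -0.014885168695384289 -0.001452780877703725 0.0866704596907859 F [-0.49416917 -0.33309927 -1.57747191]
far top edge 0.0660351015085591 0.11342026583652035 -> edge a box x,z -0.07670275693879855 0.04095714579699894 sides y 0.04933675399115946 -0.04886754461517719
```

Call:
carry_out(steps=[-1,0,1,0,0,-2,0,1.5,0,0,-1,0,2.6,0,0,0,0,3.7,0,0,1,0,4.8,0,0,1.8,0,5.9,0,0,2.6,0,7,0,0,2.6,0,7,0,0])

```text
t: 16.25
position: [0.5428, 0.2602, 0.0795]
tcp_rot: [0.998, -0.059, 0.0, -0.0]
contact_force: [-0.3, 0.9, 2.2]
grip_width: 0.0438
grasp_force: 30.0
```

```bash
python3 snap.py 8; python3 chk.py 8
```

```text
65.70646984690485 [0.6185344  0.25304227 0.24985802]
slant 20.12801867518693 topplane z at box x=0 0.07350764118060063 xmax 0.06905182666724428 TCP box -0.012098113527508607 -0.0014816587650468087 0.07960786691927374 F [-0.07873545  0.32362612  2.57840078]
far top edge 0.06984489954812127 0.09910598118463826 -> edge a box x,z -0.07866267945260866 0.03935232874947782 sides y 0.04918251975962884 -0.048742526690305016
```

Call:
carry_out(steps=[0.9,0,1.4,0,0,1.7,0,2.8,0,0,2.5,0,4.2,0,0,3.3,0,5.6,0,0,4.1,0,7,0,0,4.9,0,8.4,0,0,5.7,0,9.8,0,0,6.4,0,11.1,0,0,7.1,0,12.3,0,0,7.1,0,12.3,0,0])

```text
t: 17.3
position: [0.5497, 0.2594, 0.0671]
tcp_rot: [0.998, -0.059, -0.0, 0.0]
contact_force: [2.9, 0.2, 3.4]
grip_width: 0.0436
grasp_force: 30.0
```

```bash
python3 snap.py 9; python3 chk.py 9
```

```text
65.70646984690485 [0.62543446 0.25222632 0.23744266]
slant 10.281901088686048 topplane z at box x=0 0.0587087939695892 xmax 0.07538186200797542 TCP box -0.00520485001679306 -0.0014732306125390016 0.06719931978243972 F [2.8370032  0.32852888 2.93060621]
far top edge 0.07627667166505235 0.07254572551025382 -> edge a box x,z -0.08026150646166336 0.03906739238614763 sides y 0.04924899450008661 -0.04886247038026672
```

Call:
carry_out(steps=[1,0,1.4,0,0,1.7,0,2.8,0,0,2.4,0,4.2,0,0,3.1,0,5.6,0,0,3.8,0,7,0,0,4.4,0,8.4,0,0,5,0,9.8,0,0,5.5,0,11,0,0,6,0,12.2,0,0,6.2,0,13,0,0])

```text
t: 18.35
position: [0.5559, 0.2585, 0.0542]
tcp_rot: [0.998, -0.059, -0.0, 0.0]
contact_force: [-1.1, -0.6, 1.9]
grip_width: 0.0436
grasp_force: 30.0
```

```bash
python3 snap.py 10; python3 chk.py 10
```

```text
65.70646984690485 [0.63160505 0.25145525 0.2245365 ]
slant 0.7502460525291449 topplane z at box x=0 0.04526787201975229 xmax 0.0788635412173236 TCP box 0.001119492233367878 -0.0015241337470765204 0.054154502777140366 F [-1.52480684  0.06935562  1.02146483]
far top edge 0.07966944969973537 0.04631114443934309 -> edge a box x,z -0.08025136426851062 0.03921655074176851 sides y 0.049575018365649634 -0.04931752285154078
```

Call:
carry_out(steps=[0,0,0.7,0,0,0.2,0,1.3,0,0,0.2,0,1.8,0,0,0.2,0,1.8,0,0])

```text
t: 18.8
position: [0.5562, 0.2586, 0.0533]
tcp_rot: [0.998, -0.059, 0.0, -0.0]
contact_force: [-4.9, -2.9, 15.0]
grip_width: 0.0438
grasp_force: 30.0
```

```bash
python3 snap.py 11; python3 chk.py 11
```

```text
65.70646984690485 [0.63181251 0.25145022 0.22370074]
slant 0.18251630161278148 topplane z at box x=0 0.04440166784098823 xmax 0.07894289009491229 TCP box 0.0014069831371261196 -0.00146230184794539 0.05333493059823251 F [-4.94159474 -2.12818145 13.70777037]
far top edge 0.08000717705234218 0.04465653239777756 -> edge a box x,z -0.0799760836251516 0.03914687696417112 sides y 0.04927628454844175 -0.04888198754975651
```

Call:
carry_out(steps=[0,0,-0.5,0,0,0,0,-0.6,0,0.8,0,0,-0.6,0,0.8,0,0,-0.6,0,0.8,0,0,-0.6,0,0.8,0,0,-0.6,0,0.8,0,0,-15,0,0.8,0,0,-40,0,0.8,0,0,-80,0,0.8,0,0,-110,0,0.8])

```text
t: 19.85
position: [0.5564, 0.2587, 0.1656]
tcp_rot: [0.998, -0.059, 0.001, -0.0]
contact_force: [-0.3, 0.9, -0.3]
grip_width: 0.0729
grasp_force: 0.0
```

Call:
carry_out(steps=[-30,0,-20,0,0.8,-60,0,-40,0,0.8,-80,0,-60,0,0.8,-80,0,-60,0,0.8,-80,0,-60,0,0.8])

```text
t: 20.35
position: [0.477, 0.2682, 0.2236]
tcp_rot: [0.998, -0.059, 0.001, -0.0]
contact_force: [0.3, -0.5, 0.1]
grip_width: 0.0725
grasp_force: 0.0
```

```bash
python3 snap.py 12; python3 chk.py 12;  python3 - <<'E'
from bench import r
import cv2
im,d=r.grab_frame("scene"); im2,_=r.grab_frame("wrist")
cv2.imwrite("pics/fin.png",cv2.hconcat([cv2.resize(im[120:360,150:470],(400,300)),cv2.resize(im2,(400,300))])[:,:,::-1])
E
```

```text
65.70646984690485 [0.55237559 0.26100529 0.39401921]
slant -0.03403013237123777 topplane z at box x=0 0.04456834056279051 xmax 0.06732601935026798 TCP box -0.07823317202180546 -0.0014679506678718277 0.22276674139374994 F [-0.26316246 -0.47431645  0.09438865]
far top edge 0.07855532949603762 0.04452168357342284 -> edge a box x,z -0.08144761197208843 0.039616714506503906 sides y 0.048411765979553295 -0.04843618639541806
```

View pics/fin.png

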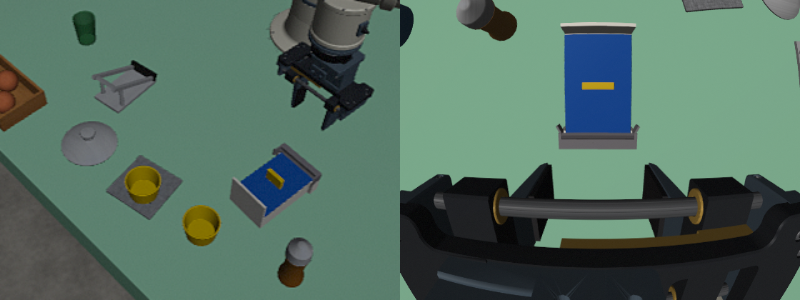

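The final view shows the lid flat inside the panel and tucked under the hood, with the rib at (598,86). The bystanders haven't moved and the gripper is clear.

```bash
python3 -c "
from bench import r
print(r.job_done())"
```

```text
the job is handed in; nothing more can be done
None
```

The spreader is in the box, the lid lies flat on the rim under the hood and inside the end panel, and I handed the job in at about 20.5 s; the result of the judging was not shown.

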